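# Open the screw press and load a bracket in its die

### The arm

A 6-joint arm with a two-finger parallel gripper is mounted at the origin on the work surface. World frame = base frame: x ahead of the robot, y to its left, z up, the work surface at z = 0. Lengths are in mm, angles in rad, forces in N, time in s.
With the tool pointing down it reaches from about 250 to 725 mm from the base axis. Payload 9.7 kg.
Tool frame: the origin (TCP) lies on the front face of the gripper's body, between the roots of the fingers; the fingertips stand 73 mm ahead of it and the grasp point (between the pads) lies 54 mm ahead of it; z points along the fingers, y is the line along which they close (so a half turn about z gives the same grasp; the last joint's range is limited). The gripper opens to 85 mm and grips with 20 to 120 N. Pads are 22 mm wide; open, the fingers measure 114 mm over their backs; the gripper's body (76 mm by 85 mm) begins 54 mm behind the grasp point. The pads swing forward as they close: fully open they stand 13 mm farther back than shut.
Start: joints at [1.226, 0.087, 0.176, 1.66, 0, 1.571], TCP at [185.902, 517.627, 303.884] pointing down, gripper open.
Joint ranges: [-3.13, 3.13], [-0.85, 1.81], [-1.15, 1.24], [-2.2, 2.28], [-1.44, 1.52], [-3.14, 3.14]. Speed limits (rad/s): [2.22, 2.22, 2.57, 3.14, 3.14, 3.14].

### API

Orientations are given as a rotation vector (axis times angle).
In Python, from workcell import state, imaging, finish_job gives the robot as it stands. The module is installed in compiled form; this text tells all that it offers.
- The arm moves only by the tool servo_tool, never from a script. Its argument "targets" is a list of rows, each a list of 3 entries, a list of its own where there are three numbers: the shift along the world's x, y, z in cm, then the turn about the world's z in degrees, then the closure, from -1 (fully open) to 1 (shut). In form: [[[dx, dy, dz], twist, jaw], ...]. A call has 1 to 8 rows; each row shifts and turns the commanded pose from where the row before left it; what a row does not reach is not made up. A row lasts 1/10 s, in which the tool goes at most 50 mm and 8.59 degrees, less where a joint would pass 70% of its speed; a pose out of reach is approached as far as the arm can. A call with a gripper value outside its range is refused whole. The fingers move at their own pace and stop on an object; "force" is the grip in N (left out, the last holds). Time passes only in rows, so rows that do not move let the fingers close. It gives the time, the measured TCP pose, the force, the opening and the grip force at its end, in the units of the state.
- state(): the state, without advancing time (a new reading comes with each control period).
- imaging.read_camera(name): name is "side" or "top"; returns a dict with "color" (384x512x3 uint8, red, green, blue), "K" (3x3 intrinsics, pixels), "R" (3x3) and "t" (3): a world point X has camera coordinates R X + t. Camera axes: x right, y down, z forward; pixel columns grow to the right and rows downward; lengths in mm; the calibration is good to about 2 mm. A picture is of the moment at which its call begins. There is no depth.
- finish_job(): hands the job in; it is judged then, once.
The state is a dict: "time_s": time; "q": joint angles; "joint_vel": joint speeds; "joint_efforts": joint torques, N m; "ee_pos": TCP position; "tcp_rot": TCP orientation; "force": force on the tool from outside, world axes, zero at the start; "torque": the same for the moment, N m; "grip_width": opening from 0.0 (shut) to 1.0 (fully open); "grip_force": force on a finger pad.
Only numpy, scipy, OpenCV 4.12 (cv2) and the standard library are available. Lean on these libraries where they do the work, as an engineer would, in place of code of your own. Each camera call takes 0.05 s, during which the arm holds its last target. There are 200 camera calls.

### The job

Wind the press's handwheel anticlockwise (seen from above) until the screw is raised right up to its top stop. Then lay the bracket with the wide T-shaped head in the matching cavity of the die under the press foot, lying flat and fully home with its upright tab out in front, and let go of it. Leave the wheel up at its stop and everything else on the bench where it is.

Things in the scene. Friction and masses are not known exactly. Their poses are not given: they have to be found in the camera images.
- press_wheel (a joint): Turn of the dark steel handwheel on top of the press, in rad: 0 = screw fully down, 3.6 = top stop; grows anticlockwise seen from above. Steep screw: wheel and stem rise 11.1 mm per rad (40 mm in all). It needs about 0.4 N m to turn and stays where it is left.
- wheel_bar (a point): Centre of the handwheel, on the screw axis, at mid-height of its cross bar; rises and turns with it (157 mm above the bench with the screw down, 197 mm at the top). The bar, 14 mm wide (y) and 22 mm high, runs along x from rim to rim. Rim: level circle, 120 mm middle diameter, of 12 mm round bar. No other spokes: room for fingers on both sides of the bar. Below it is only the 17 mm thick stem.
- die_seat (a point): Centre of the die cavity's floor, on the screw axis, 20 mm above the bench; z up, -y the open front of the press. The cavity is T-shaped, 8 mm deep: head 65 mm (x) by 49 mm (y), centred here, and a 45 mm wide channel to the front edge of the walls at y = -60 mm; the floor goes on as a rest, 105 mm wide, to y = -105 mm.
- crosshead (a point): Middle of the top face of the press's crosshead, below the wheel, 112 mm above the bench; axes as the die seat's. The crosshead is 186 mm (x) by 46 mm (y), 24 mm high, with 8 mm caps at its ends, on two 18 mm columns at x = +-74 mm. It is fixed.
- press_foot (a point): Centre of the underside of the press foot, a dark steel disc 36 mm across and 12 mm thick at the stem's lower end, straight above the die seat; 3 mm above the cavity floor with the screw fully down, 43 mm at the top.
- blank: The bracket to load: bare aluminium, 8 mm thick, about 0.2 kg, T-shaped flat with an upright tab. Origin: centre of the underside of its wide head (60 mm in x by 44 mm in y). A 40 mm wide neck runs along -y to an upright tab at y = -145 mm (outer face at -149 mm). z up. It starts lying flat on the bench, tab up. When loaded, its origin lies at the die seat and its axes along those of the die seat.
- blank_tab (a point): Middle of the top edge of the bracket's upright tab: tab 40 mm wide (x), 8 mm thick (y), its top 55 mm above the bracket's underside; axes as the bracket's. The tab can be pinched from above across its thickness.
- strap: A similar bracket of another pattern, to be left alone: the same aluminium, length and tab, but a straight strap 40 mm wide without the wide head. Origin: underside, 145 mm from its tab along +y.
- spray_can: Bystander: green spray can, 58 mm across, 170 mm high, upright; origin under its centre.
- tape_roll: Bystander: black tape roll 100 mm across, 48 mm high, lying flat; origin under its centre.
- screwdriver: Bystander: screwdriver 200 mm long, lying; its x axis points along it from handle to tip.
- cup: Bystander: black mug, 84 mm across, 95 mm high; origin under its centre.
- jar: Bystander: clear jar with white lid, 70 mm across, 90 mm high; origin under its centre.
- carton_small: Bystander: small cardboard carton 100 x 140 x 70 mm; origin under its centre.
- wrench: Bystander: wrench 180 mm long, lying; its x axis points along it from handle to head.
Things that resemble listed ones, but are neither listed nor needed, are in the scene too. What is shaped like the blank but brown or pink is not meant.

How it is judged:
By the outcome, as a careful person would: the job done as asked, in the order asked, and still so for the second after the job is handed in, with the robot touching nothing.
It also fails if it takes over 72 s, if anything falls off the work surface, if the arm or the gripper's body presses on something with over 40 N, if the wrist force passes 120 N, or if a joint passes its speed limit or range.

## Working session

There is one attempt and no reset: what is moved stays moved. The work goes in short steps, Python scripts to look and compute and a tool call to move; the robot and the scene stay as the last step left them, time stands still between calls to the robot, and variables do not carry over. Pictures are saved under pics/ and viewed, at most 10 in all, crops included, and the job is handed in when it is done.

Besides the shell and the picture viewer there is one more tool, called by a JSON object that holds its "op" and its "data", one argument or row to a line. servo_tool: Moves the arm, as the interface text tells. Its arguments: {"type":"object","properties":{"targets":{"type":"array","items":{"type":"array"}},"force":{"type":"number"}},"required":["targets"]}

```bash
mkdir -p pics
python3 - <<'E'
from workcell import state, imaging
import cv2,numpy as np,pickle
s=state();print({k:np.round(v,3).tolist() for k,v in s.items()})
for n in("top","side"):
    d=imaging.read_camera(n);pickle.dump(d,open(f"{n}0.pkl","wb"))
    cv2.imwrite(f"pics/{n}0.png",cv2.resize(d["color"][:,:,::-1],(768,576),interpolation=cv2.INTER_CUBIC))
    print(n,d["K"].round(1).tolist(),(-d["R"].T@d["t"]).round(1),d["R"].round(3).tolist())
E
```

```text
{'time_s': 0.0, 'q': [1.226, 0.087, 0.175, 1.66, -0.0, 1.571], 'joint_vel': [-0.001, 0.001, 0.002, -0.001, -0.001, 0.001], 'joint_efforts': [-0.003, -52.04, 46.48, 0.017, -0.0, -0.0], 'ee_pos': [185.872, 517.496, 303.15], 'tcp_rot': [-0.539, -3.095, 0.002], 'force': [-0.144, 0.206, 0.387], 'torque': [0.021, -0.074, -0.006], 'grip_force': 0.0, 'grip_width': 1.0}
top [[421.7, 0.0, 257.4], [0.0, 421.7, 188.2], [0.0, 0.0, 1.0]] [ 223.5  -27.8 1489.3] [[-0.027, -1.0, -0.004], [-0.975, 0.027, -0.218], [0.218, -0.002, -0.976]]
side [[483.5, 0.0, 259.6], [0.0, 483.5, 189.6], [0.0, 0.0, 1.0]] [  190.1 -1275.5  1046.3] [[0.967, -0.254, 0.001], [-0.146, -0.559, -0.816], [0.208, 0.789, -0.578]]
```

View pics/top0.png

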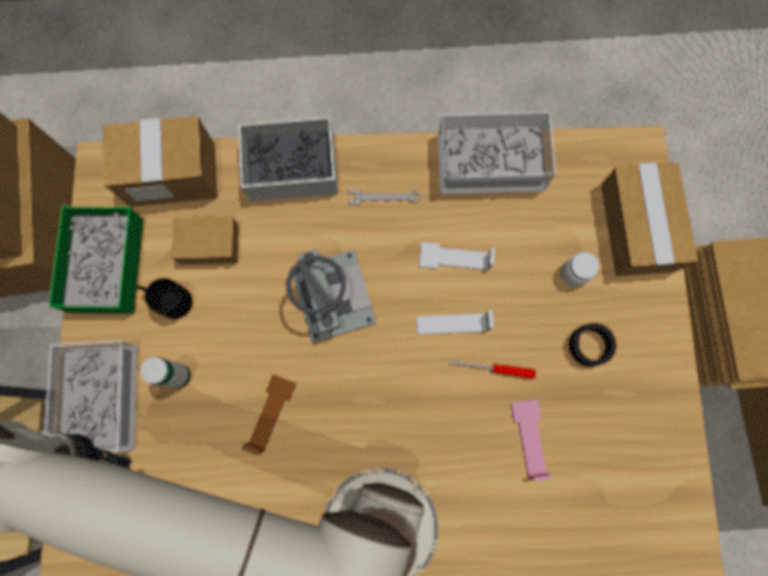

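View pics/side0.png

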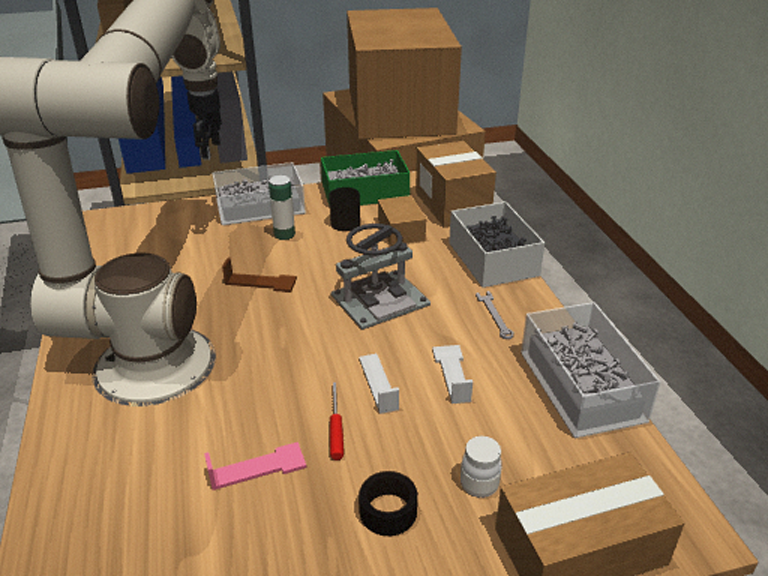

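The top view shows the press around (330,290), with its open front facing right (world -y). The T-head blank is at (420–495, 257) with its tab on the right, the strap at (455,323). I'll zoom in on both.

Run:
```python
import cv2,numpy as np,pickle
t=pickle.load(open("top0.pkl","rb"))["color"][:,:,::-1];s=pickle.load(open("side0.pkl","rb"))["color"][:,:,::-1]
a=cv2.resize(t[155:235,180:340],(800,400),interpolation=cv2.INTER_CUBIC)   # 5x
cv2.imwrite("pics/topc.png",a)
b=cv2.resize(s[140:280,215:325],(440*1,560),interpolation=cv2.INTER_CUBIC)  # 4x
cv2.imwrite("pics/sidec.png",b)
```

```text
(no output)
```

View pics/topc.png

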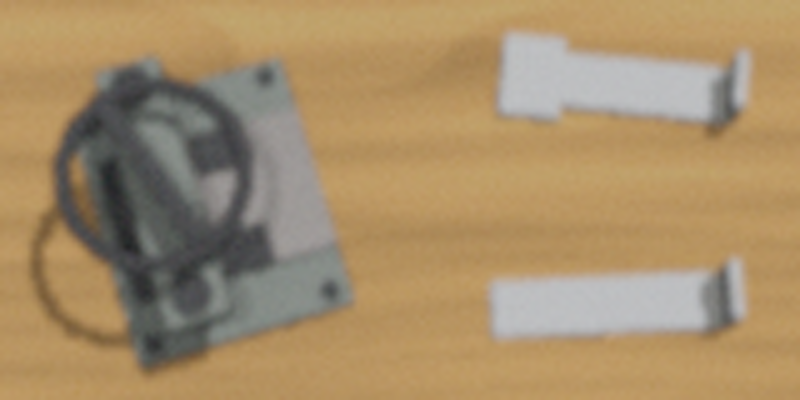

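View pics/sidec.png

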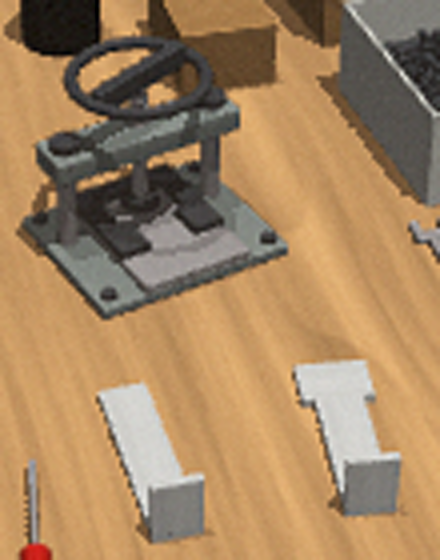

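The crops show the wheel ring (topc centre ≈(153,175), sidec ≈(139,78)), the dark die walls with a light channel opening to the front, and the blank with its head at (532,76) and tab at (735,85). Next I'll measure these by two-view triangulation.

```bash
cat > h.py <<'E'
import cv2,numpy as np,pickle
def load(n): return pickle.load(open(n+".pkl","rb"))
def tri(ct,a,cs,b):
    P=[c["K"]@np.c_[c["R"],c["t"]] for c in(ct,cs)]
    X=cv2.triangulatePoints(P[0],P[1],np.array(a,float).reshape(2,1),np.array(b,float).reshape(2,1))[:,0]
    return X[:3]/X[3]
def proj(c,X):
    p=c["K"]@(c["R"]@np.asarray(X,float)+c["t"]);return p[:2]/p[2]
def ray(c,p,z):
    d=c["R"].T@np.linalg.solve(c["K"],[p[0],p[1],1]);o=-c["R"].T@c["t"];return o+d*(z-o[2])/d[2]
def poly(c,box,thr=150,eps=1.2,up=6):
    # bright grey blob inside box -> contour polygon (subpixel by upsampling)
    u0,u1,v0,v1=box;im=cv2.resize(c["color"][v0:v1,u0:u1],None,fx=up,fy=up,interpolation=cv2.INTER_CUBIC)
    hsv=cv2.cvtColor(im,cv2.COLOR_RGB2HSV);m=((hsv[...,1]<60)&(hsv[...,2]>thr)).astype(np.uint8)
    cn=max(cv2.findContours(m,0,2)[0],key=cv2.contourArea)
    f=lambda q:(q.reshape(-1,2)+.5)/up-.5+[u0,v0]
    return f(cv2.approxPolyDP(cn,eps*up,True)),f(cn)
E
python3 - <<'E'
from h import *
t=load("top0");s=load("side0")
T=lambda x,y:((x+.5)/5-.5+180,(y+.5)/5-.5+155)
S=lambda x,y:((x+.5)/4-.5+215,(y+.5)/4-.5+140)
for n,a,b in[("wheel",(153,175),(139,78)),("baseFR+x",(285,58),(287,245)),("baseFL",(352,300),(108,315)),
 ("barA",(108,98),(180,47)),("barB",(196,240),(100,103)),
 ("tabtop a(+x)",(748,50),(399,455)),("tabtop b",(743,105),(345,461)),
 ("head c1",(505,32),(370,362)),("head c2",(498,115),(295,368)),("head c3",(560,120),(302,400)),("head c4",(568,38),(376,396))]:
    X=tri(t,T(*a),s,S(*b)); print(n,X.round(1),(proj(t,X)-T(*a)).round(2))
print(poly(t,(275,325,158,185),130)[0].round(1).tolist());print(poly(s,(285,322,225,272),130)[0].round(1).tolist())
E
```

```text
wheel [521.5 122.6 159.7] [ 0.02 -0.22]
baseFR+x [637.4  43.2  14.1] [-0.01  0.07]
baseFL [461.6  -1.3   3.8] [ 0.02 -0.31]
barA [568.2 150.9 168.5] [-0.06  0.74]
barB [479.6  95.3 157.3] [ 0.04 -0.56]
tabtop a(+x) [ 621.3 -284.8   58. ] [-0.02  0.2 ]
tabtop b [ 581.3 -279.    56.2] [-0.03  0.36]
head c1 [ 658.  -118.1    3.9] [ 0.06 -0.6 ]
head c2 [ 595.  -110.5    4.7] [ 0.05 -0.54]
head c3 [ 587.7 -154.7    9.1] [ 0.02 -0.21]
head c4 [ 648.8 -163.4    7.3] [-0.    0.02]
[[280.2, 162.1], [278.9, 173.2], [280.2, 177.8], [289.9, 178.8], [293.8, 176.4], [321.2, 179.2], [322.9, 176.8], [322.8, 172.1], [324.4, 170.2], [323.1, 167.8], [294.8, 164.9], [289.9, 161.6]]
[[289.1, 230.8], [289.9, 239.2], [293.4, 240.2], [299.6, 262.6], [301.8, 255.6], [313.9, 254.8], [314.4, 256.1], [314.2, 252.8], [310.1, 252.9], [305.9, 241.1], [307.9, 239.8], [305.9, 239.1], [308.2, 238.6], [306.1, 230.1]]
```

Everything agrees with the given sizes. The wheel centre is (521.5,122.6,160), its bar is at 32° and the press yaw is about 14°, so the wheel stands at about 0.3 rad. The blank tab is at (601,-282) with yaw about -8°. I'll move above the wheel.

{"op": "servo_tool", "data": {
  "targets": [
    [[2.1, -2.4, 0], -8, 0],
    [[2.1, -2.4, 0], -8, 0],
    [[2.1, -2.4, 0], -8, 0],
    [[2.1, -2.4, 0], -8, 0],
    [[2.1, -2.5, 0], -8, 0],
    [[2.1, -2.5, 0], -8, 0],
    [[2.1, -2.5, 0], -8, 0],
    [[2.1, -2.5, 0], -8, 0]
  ]
}}

```text
time_s: 0.9
ee_pos: [354.5, 320.5, 303.6]
tcp_rot: [2.104, 2.333, -0.001]
force: [0.2, 0.2, -0.3]
grip_width: 0.498
grip_force: 0.0
```

{"op": "servo_tool", "data": {
  "targets": [
    [[2.1, -2.4, 0], -8, 0],
    [[2.1, -2.4, 0], -8, 0],
    [[2.1, -2.4, 0], -8, 0],
    [[2.1, -2.5, 0], -8, 0],
    [[2.1, -2.5, 0], -8, 0],
    [[2.1, -2.5, 0], -8, 0],
    [[2.1, -2.6, 0], -8, 0],
    [[0, 0, 0], 0, 0]
  ]
}}

```text
time_s: 1.7
ee_pos: [502.5, 146.1, 303.0]
tcp_rot: [2.953, 1.069, -0.002]
force: [-0.6, -0.1, 0.5]
grip_width: 0.499
grip_force: 0.0
```

```bash
cat > st.py <<'E'
from workcell import state
import numpy as np
from scipy.spatial.transform import Rotation as R
s=state();m=R.from_rotvec(s["tcp_rot"]).as_matrix();y=m[:,1]
print(s["time_s"],np.round(s["ee_pos"],1),"yang",np.degrees(np.arctan2(y[1],y[0])).round(1),"z",m[:,2].round(3),"q",np.round(s["q"],2),"F",np.round(s["force"],1),"M",np.round(s["torque"],2),s["grip_width"],s["grip_force"])
E
python3 st.py
```

```text
1.7 [502.5 146.1 303. ] yang -50.2 z [-0.001 -0.001 -1.   ] q [ 0.28  0.02  0.11  1.66 -0.    2.73] F [-0.6 -0.1  0.5] M [-0.01  0.01 -0.  ] 0.4993214191475493 0.0
```

{"op": "servo_tool", "data": {
  "targets": [
    [[1.9, -2.35, 0], -8, 0],
    [[0, 0, -3], 0, 0],
    [[0, 0, -3], 0, 0],
    [[0, 0, -2], 0, 0],
    [[0, 0, -0.8], 0, 0],
    [[0, 0, 0], 0, 0]
  ]
}}

```text
time_s: 2.3
ee_pos: [519.3, 125.3, 215.0]
tcp_rot: [-3.017, -0.874, 0.003]
force: [-0.4, -1.3, 0.3]
grip_width: 0.498
grip_force: 0.0
```

```bash
python3 st.py
python3 - <<'E'
from workcell import imaging
import cv2,numpy as np
o=[]
for n,b in(("top",(170,270,145,245)),("side",(205,305,120,220))):
    c=imaging.read_camera(n)["color"][:,:,::-1];o.append(cv2.resize(c[b[2]:b[3],b[0]:b[1]],(400,400),interpolation=2))
cv2.imwrite("pics/w1.png",np.hstack(o))
E
```

```text
2.3 [519.3 125.3 215. ] yang -57.7 z [-0.002 -0.    -1.   ] q [ 0.24  0.04 -0.05  1.49  0.    2.81] F [-0.4 -1.3  0.3] M [-0.04  0.   -0.04] 0.4981548471664147 0.0
```

View pics/w1.png

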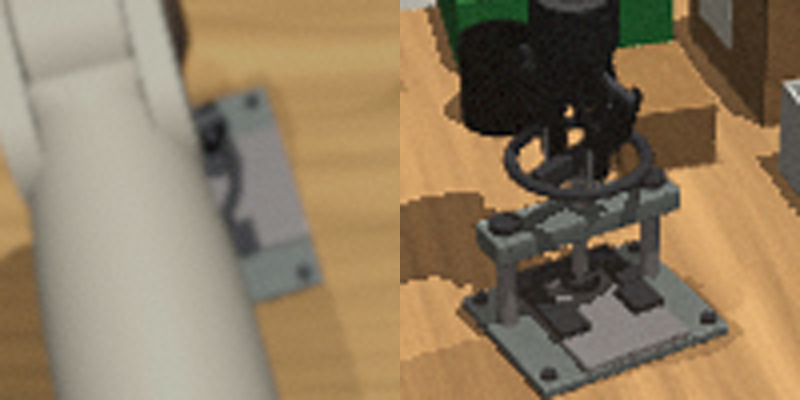

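The side view shows the fingers inside the rim, on both sides of the bar at about (585,155). I'll shift slightly and close.

{"op": "servo_tool", "data": {
  "targets": [
    [[0.15, -0.2, 0], 0, 1],
    [[0, 0, 0], 0, 1],
    [[0, 0, 0], 0, 1],
    [[0, 0, 0], 0, 1],
    [[0, 0, 0], 0, 1]
  ],
  "force": 50
}}

```text
time_s: 2.9
ee_pos: [521.7, 123.3, 216.8]
tcp_rot: [-3.018, -0.873, -0.003]
force: [-0.2, 1.1, 6.0]
grip_width: 0.152
grip_force: 51.7
```

```bash
python3 st.py
```

```text
2.9 [521.7 123.3 216.8] yang -57.7 z [ 0.002  0.001 -1.   ] q [ 0.23  0.04 -0.04  1.49  0.    2.81] F [-0.2  1.1  6. ] M [0.37 0.02 0.15] 0.1521743110800849 51.74502097070217
```

{"op": "servo_tool", "data": {
  "targets": [
    [[0, 0, 0.1], 5, 1],
    [[0, 0, 0.1], 5, 1],
    [[0, 0, 0.1], 5, 1],
    [[0, 0, 0.1], 5, 1]
  ],
  "force": 70
}}

```text
time_s: 3.3
ee_pos: [521.6, 123.1, 220.5]
tcp_rot: [2.819, 1.387, 0.002]
force: [-0.8, 0.8, 2.9]
grip_width: 0.149
grip_force: 69.3
```

```bash
python3 st.py
```

```text
3.3 [521.6 123.1 220.5] yang -37.6 z [ 0.001  0.    -1.   ] q [ 0.23  0.04 -0.04  1.5   0.    2.46] F [-0.8  0.8  2.9] M [ 0.3   0.07 -0.47] 0.1494453644023434 69.28820641263599
```

{"op": "servo_tool", "data": {
  "targets": [
    [[0, 0, 0.136], 7, 1],
    [[0, 0, 0.136], 7, 1],
    [[0, 0, 0.136], 7, 1],
    [[0, 0, 0.136], 7, 1],
    [[0, 0, 0.136], 7, 1],
    [[0, 0, 0.136], 7, 1],
    [[0, 0, 0.136], 7, 1],
    [[0, 0, 0.136], 7, 1]
  ]
}}

```text
time_s: 4.1
ee_pos: [521.7, 123.2, 231.4]
tcp_rot: [1.835, 2.549, 0.002]
force: [1.6, 1.7, 4.1]
grip_width: 0.149
grip_force: 69.2
```

{"op": "servo_tool", "data": {
  "targets": [
    [[0, 0, 0.136], 7, 1],
    [[0, 0, 0.136], 7, 1],
    [[0, 0, 0.136], 7, 1],
    [[0, 0, 0.136], 7, 1],
    [[0, 0, 0.136], 7, 1],
    [[0, 0, 0.136], 7, 1],
    [[0, 0, 0.136], 7, 1],
    [[0, 0, 0.136], 7, 1]
  ]
}}

```text
time_s: 4.9
ee_pos: [521.7, 123.2, 242.2]
tcp_rot: [0.424, 3.112, 0.001]
force: [1.4, 1.8, 2.5]
grip_width: 0.152
grip_force: 69.2
```

```bash
python3 st.py
```

```text
4.9 [521.7 123.2 242.2] yang 74.5 z [ 0.001  0.    -1.   ] q [0.23 0.04 0.01 1.54 0.   0.5 ] F [1.4 1.8 2.5] M [ 0.32 -0.24 -0.55] 0.1515699943863476 69.16891575237969
```

{"op": "servo_tool", "data": {
  "targets": [
    [[0, 0, 0.136], 7, 1],
    [[0, 0, 0.136], 7, 1],
    [[0, 0, 0.136], 7, 1],
    [[0, 0, 0.136], 7, 1],
    [[0, 0, 0.136], 7, 1],
    [[0, 0, 0.136], 7, 1]
  ]
}}

```text
time_s: 5.5
ee_pos: [521.7, 123.3, 250.4]
tcp_rot: [-0.72, 3.057, 0.0]
force: [0.3, 2.5, 2.7]
grip_width: 0.15
grip_force: 69.2
```

{"op": "servo_tool", "data": {
  "targets": [
    [[0, 0, 0.058], 3, 1],
    [[0, 0, 0.058], 3, 1],
    [[0, 0, 0.039], 2, 1]
  ]
}}

```text
time_s: 5.8
ee_pos: [521.7, 123.3, 251.9]
tcp_rot: [-0.926, 3.0, 0.0]
force: [0.8, 2.2, 3.0]
grip_width: 0.152
grip_force: 69.2
```

```bash
python3 st.py
```

```text
5.8 [521.7 123.3 251.9] yang 124.3 z [ 0.001  0.001 -1.   ] q [ 0.23  0.04  0.02  1.56  0.   -0.37] F [0.8 2.2 3. ] M [ 0.45 -0.21 -0.52] 0.1520838424344474 69.16785600882577
```

{"op": "servo_tool", "data": {
  "targets": [
    [[0, 0, 0.039], 2, 1],
    [[0, 0, 0.039], 2, 1],
    [[0, 0, 0], 0, 1]
  ]
}}

```text
time_s: 6.1
ee_pos: [521.7, 123.3, 252.7]
tcp_rot: [-1.029, 2.967, 0.0]
force: [2.7, 2.8, 4.1]
grip_width: 0.149
grip_force: 69.4
```

```bash
python3 st.py
```

```text
6.1 [521.7 123.3 252.7] yang 128.3 z [ 0.001  0.001 -1.   ] q [ 0.23  0.04  0.03  1.56  0.   -0.44] F [2.7 2.8 4.1] M [ 0.46 -0.23 -0.19] 0.14926790613865867 69.36320702365265
```

{"op": "servo_tool", "data": {
  "targets": [
    [[0, 0, 0.039], 2, 1],
    [[0, 0, 0.039], 2, 1],
    [[0, 0, 0.02], 1, 1]
  ]
}}

```text
time_s: 6.4
ee_pos: [521.7, 123.3, 253.4]
tcp_rot: [-1.156, 2.92, 0.0]
force: [2.1, 3.9, 2.4]
grip_width: 0.15
grip_force: 71.3
```

```bash
python3 st.py
```

```text
6.4 [521.7 123.3 253.4] yang 133.2 z [ 0.001  0.001 -1.   ] q [ 0.23  0.04  0.03  1.56  0.   -0.52] F [2.1 3.9 2.4] M [ 0.74 -0.49 -1.39] 0.15026331541467497 71.27074006944895
```

{"op": "servo_tool", "data": {
  "targets": [
    [[0, 0, 0], 1, 1],
    [[0, 0, 0], 1, 1],
    [[0, 0, 0], 0, 1]
  ]
}}

```text
time_s: 6.7
ee_pos: [521.7, 123.3, 253.5]
tcp_rot: [-1.206, 2.9, 0.001]
force: [2.7, 5.1, 4.7]
grip_width: 0.153
grip_force: 85.5
```

```bash
python3 st.py
```

```text
6.7 [521.7 123.3 253.5] yang 135.2 z [ 0.001  0.001 -1.   ] q [ 0.23  0.04  0.03  1.56  0.   -0.56] F [2.7 5.1 4.7] M [ 0.97 -0.5  -2.14] 0.15250618977287922 85.48475457559107
```

The wheel is at its stop: the moment climbs to 2.1 N m without further rise. I'll relax, open, and go up and away.

{"op": "servo_tool", "data": {
  "targets": [
    [[0, 0, 0], -2, 1],
    [[0, 0, 0], 0, 0],
    [[0, 0, 0], 0, 0],
    [[0, 0, 0], 0, 0],
    [[0, 0, 2.5], 0, 0],
    [[0, 0, 4], 0, 0],
    [[0.4, -4, 0], -4, -0.3],
    [[0.6, -4, 0], -5, -0.3]
  ]
}}

```text
time_s: 7.5
ee_pos: [531.5, 42.9, 319.3]
tcp_rot: [-0.925, 3.0, -0.001]
force: [0.8, -0.4, -0.3]
grip_width: 0.655
grip_force: 0.0
```

{"op": "servo_tool", "data": {
  "targets": [
    [[0.6, -4, 0], -5, -0.3],
    [[0.6, -4, 0], -5, -0.3],
    [[0.6, -4, 0], -5, -0.3],
    [[0.6, -4, 0], -5, -0.3],
    [[0.6, -4, 0], -6, -0.3],
    [[0.6, -4, 0], -6, -0.3],
    [[1, -4, 0], -7, -0.3],
    [[1, -2, 0], -7, -0.3]
  ]
}}

```text
time_s: 8.3
ee_pos: [587.1, -260.0, 317.4]
tcp_rot: [-0.332, -3.123, 0.001]
force: [1.1, -0.4, 0.3]
grip_width: 0.648
grip_force: 0.0
```

```bash
python3 st.py
python3 - <<'E'
from workcell import imaging
import cv2,numpy as np,pickle
o=[]
for n,b in(("top",(180,280,150,230)),("side",(215,315,130,230))):
    d=imaging.read_camera(n);pickle.dump(d,open(n+"1.pkl","wb"));c=d["color"][:,:,::-1]
    o.append(cv2.resize(c[b[2]:b[3],b[0]:b[1]],(400,(b[3]-b[2])*4),interpolation=2))
o[0]=np.vstack([o[0],np.zeros((80,400,3),np.uint8)])
cv2.imwrite("pics/w2.png",np.hstack(o))
E
```

```text
8.3 [ 587.1 -260.   317.4] yang 77.9 z [-0.001 -0.    -1.   ] q [-0.42  0.33  0.48  1.73 -0.   -0.21] F [ 1.1 -0.4  0.3] M [ 0.   -0.06 -0.01] 0.6478310297738875 0.0
```

View pics/w2.png

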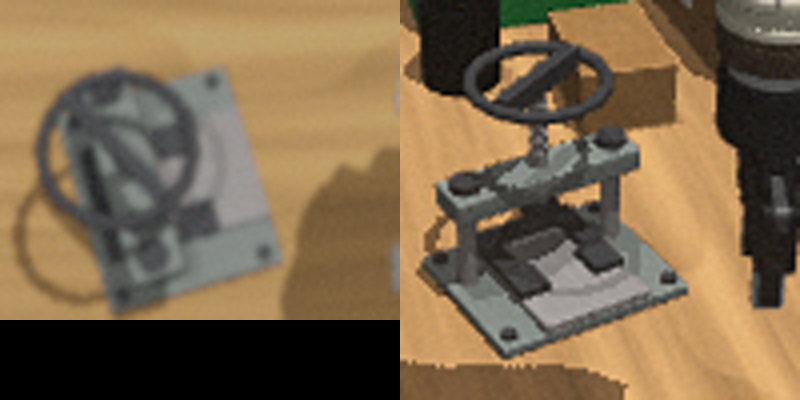

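The wheel is up (side ring at (538,82), the stem thread exposed) and the foot is clear of the die. Plate bolts show in both views, so I'll use them to refine the press yaw and pose.

Run:
```python
from h import *
t=load("top1");s=load("side1")
T=lambda x,y:((x+.5)/4-.5+180,(y+.5)/4-.5+150)
S=lambda x,y:((x+.5)/4-.5+215,(y+.5)/4-.5+130)
def yaw(a,b,off): d=b-a; return (np.degrees(np.arctan2(d[1],d[0]))-off).round(1),np.hypot(*d[:2]).round(1)
R={}
for n,a,b in[("boltFR",(212,78),(268,276)),("boltFL",(265,252),(110,333)),("boltBL",(122,295),(40,258)),
 ("capL",(152,250),(65,183)),("capR",(100,90),(210,133)),("wheel",(118,148),(138,82)),
 ("plFR",(225,68),(288,292)),("plFL",(282,258),(106,357))]:
    R[n]=X=tri(t,T(*a),s,S(*b));print(n,X.round(1),(proj(t,X)-T(*a)).round(2))
print(yaw(R["boltFL"],R["boltFR"],0),yaw(R["boltBL"],R["boltFL"],-90),yaw(R["capL"],R["capR"],0),yaw(R["plFL"],R["plFR"],0))
# light die floor/rest in both views: pinkish-grey mask, polygon
for c,z in((t,20),(s,20)):
    pass
a=ray(s,S(134,330),20);b=ray(s,S(258,290),20)
print("rest front corners side",a.round(1),b.round(1),yaw(a,b,0),((a+b)/2).round(1))
print("wall front inner side", ray(s,S(152,292),28).round(1),ray(s,S(205,272),28).round(1))
```

```text
boltFR [624.9  57.7  16.3] [-0.04  0.41]
boltFL [467.   12.9  16. ] [ 0.02 -0.28]
boltBL [431.5 139.7  14. ] [ 0.   -0.01]
capL [452.  103.4 116.3] [-0.03  0.53]
capR [592.  145.8 118.9] [ 0.03 -0.41]
wheel [521.7 121.9 196.7] [-0.01  0.14]
plFR [639.3  46.3   3.5] [ 0.01 -0.06]
plFL [461.4  -1.6   2.3] [-0.02  0.3 ]
(np.float64(15.8), np.float64(164.1)) (np.float64(15.6), np.float64(131.7)) (np.float64(16.8), np.float64(146.3)) (np.float64(15.1), np.float64(184.3))
rest front corners side [487.6   6.8  20. ] [607.5  35.   20. ] (np.float64(13.2), np.float64(123.1)) [547.6  20.9  20. ]
wall front inner side [513.4  45.5  28. ] [566.2  62.4  28. ]
```

Run:
```python
from h import *
t=load("top0");s=load("side0")
def yaw(a,b,off=0): d=b-a; return (np.degrees(np.arctan2(d[1],d[0]))-off).round(1),np.hypot(*d[:2]).round(1)
g=lambda u,v:ray(t,(u,v),8)
print("neck edges yaw",yaw(g(294.8,164.9),g(319,167.3),-90),yaw(g(293.8,176.4),g(319,179),-90))
c=[g(280.2,162.1),g(279,177.8),g(289.9,178.8),g(291,162)];print("head",np.mean(c,0).round(1),yaw(c[1],c[0]))
print("neck mid near head",((g(300,165.4)+g(300,177))/2).round(1),"mid far",((g(318,167.2)+g(318,178.9))/2).round(1))
# side: neck edges at z=8
h=lambda u,v:ray(s,(u,v),8)
print("side head corners",[h(*p).round(1).tolist() for p in((289.1,230.8),(289.9,239.2),(306.1,230.1),(308.2,238.6))])
for z,p in((55,(299.6+1.6,255.6)),(55,(314.4,254.5))): print(ray(s,p,z).round(1))
```

```text
neck edges yaw (np.float64(-7.5), np.float64(88.3)) (np.float64(-7.7), np.float64(91.4))
head [ 619.5 -132.3    8. ] (np.float64(-6.4), np.float64(59.3))
neck mid near head [ 614.1 -186.4    8. ] mid far [ 605.3 -251.3    8. ]
side head corners [[598.9, -110.4, 8.0], [588.7, -151.3, 8.0], [654.7, -121.3, 8.0], [647.1, -163.6, 8.0]]
[ 580.7 -281.1   55. ]
[ 620.4 -286.6   55. ]
```

Blank yaw is -7.6° and the tab middle (601,-282.5), with both views agreeing to about 1 mm. I'll descend on the tab.

{"op": "servo_tool", "data": {
  "targets": [
    [[1.4, -2.25, -3], 4.5, -0.3],
    [[0, 0, -4], 0, -0.3],
    [[0, 0, -4], 0, -0.3],
    [[0, 0, -4], 0, -0.3],
    [[0, 0, -3], 0, -0.3],
    [[0, 0, -2], 0, -0.3],
    [[0, 0, -1], 0, -0.3],
    [[0, 0, 0], 0, -0.3]
  ]
}}

```text
time_s: 9.2
ee_pos: [600.8, -278.6, 106.9]
tcp_rot: [-0.196, -3.133, -0.001]
force: [-0.3, 0.3, 0.9]
grip_width: 0.649
grip_force: 0.0
```

```bash
python3 st.py
```

```text
9.2 [ 600.8 -278.6  106.9] yang 82.8 z [-0.002  0.001 -1.   ] q [-0.43  0.37  0.13  1.33 -0.   -0.31] F [-0.3  0.3  0.9] M [-0.01 -0.03 -0.03] 0.6490391285659807 0.0
```

{"op": "servo_tool", "data": {
  "targets": [
    [[0, -0.4, -1], -0.4, -0.3],
    [[0, 0, -0.6], 0, -0.3],
    [[0, 0, 0], 0, 1],
    [[0, 0, 0], 0, 1],
    [[0, 0, 0], 0, 1],
    [[0, 0, 0], 0, 1],
    [[0, 0, 0], 0, 1]
  ],
  "force": 80
}}

```text
time_s: 9.9
ee_pos: [601.7, -283.5, 92.8]
tcp_rot: [0.21, 3.134, -0.001]
force: [-0.2, 1.1, 3.1]
grip_width: 0.081
grip_force: 78.6
```

```bash
python3 st.py
```

```text
9.9 [ 601.7 -283.5   92.8] yang 82.3 z [ 0.001 -0.    -1.   ] q [-0.44  0.38  0.11  1.3  -0.   -0.31] F [-0.2  1.1  3.1] M [ 0.12  0.03 -0.03] 0.08103963060416974 78.59555125236511
```

{"op": "servo_tool", "data": {
  "targets": [
    [[0, 0, 1], 0, 1],
    [[0, 0, 2], 0, 1],
    [[0, 0, 2], 0, 1],
    [[0, 2, 0], 4, 1],
    [[-0.1, 4, 0], 6, 1],
    [[-0.1, 4, 0], 6, 1],
    [[-0.1, 3, 0], 6, 1],
    [[-0.1, 1.25, 0], 1.7, 1]
  ]
}}

```text
time_s: 10.7
ee_pos: [597.2, -138.5, 142.5]
tcp_rot: [0.447, -3.109, -0.001]
force: [0.5, -1.1, -1.7]
grip_width: 0.086
grip_force: 78.3
```

{"op": "servo_tool", "data": {
  "targets": [
    [[0, 0, 0], 0, 1],
    [[0, 0, 0], 0, 1]
  ]
}}

```text
time_s: 10.9
ee_pos: [597.5, -141.4, 142.4]
tcp_rot: [-0.436, 3.111, -0.001]
force: [0.0, -1.6, -2.3]
grip_width: 0.083
grip_force: 78.3
```

```bash
python3 st.py
python3 - <<'E'
from workcell import imaging
import cv2,numpy as np,pickle
o=[]
for n,b in(("top",(190,310,145,225)),("side",(225,325,150,250))):
    d=imaging.read_camera(n);pickle.dump(d,open(n+"2.pkl","wb"));c=d["color"][:,:,::-1]
    o.append(cv2.resize(c[b[2]:b[3],b[0]:b[1]],None,fx=3.6,fy=3.6,interpolation=2))
o[0]=np.vstack([o[0],np.zeros((72,432,3),np.uint8)])
cv2.imwrite("pics/b1.png",np.hstack(o))
E
```

```text
10.9 [ 597.5 -141.4  142.4] yang 106.0 z [ 0.    -0.001 -1.   ] q [-0.23  0.24  0.03  1.37 -0.   -0.51] F [ 0.  -1.6 -2.3] M [-0.18 -0.03  0.03] 0.08287180059418782 78.26356172561646
```

View pics/b1.png

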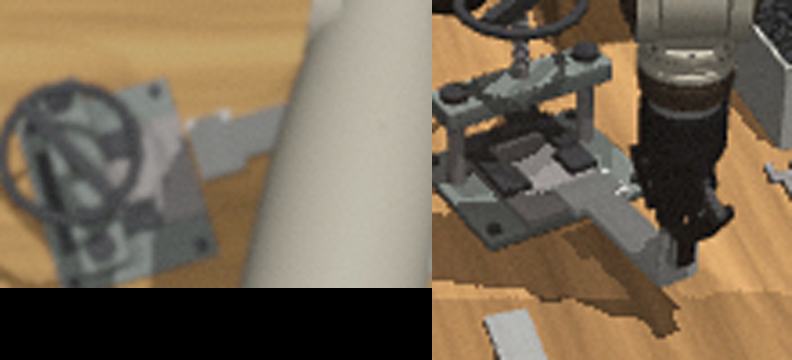

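The blank is held level-ish by its tab, with the head approaching the die mouth (top crop corners at about (190,120) and (207,180)). I'll check the predicted corners against the image.

Run:
```python
from h import *
t=load("top2");s=load("side2")
c,sn=np.cos(np.radians(16)),np.sin(np.radians(16))
W=lambda x,y,z,o=(597.5,-141.4):np.array([o[0]+c*x-sn*y,o[1]+sn*x+c*y,z])
for n,p in(("lead-",(-30,167)),("lead+",(30,167)),("back-",(-30,123)),("back+",(30,123)),("neck-",(-20,123)),("neck+",(20,123)),("neck-mid",(-20,60))):
    X=W(*p,57.5);a=proj(t,X);b=proj(s,X)
    print(n,X.round(1),"top crop",((a+.5-[190,145])*3.6).round(0),"side crop",((b+.5-[225,150])*3.6+[432,0]).round(0))
up=8
for nm,cm,b in(("t",t,(235,275,168,202)),("s",s,(262,298,190,215))):
    im=cv2.resize(cm["color"][b[2]:b[3],b[0]:b[1]],None,fx=20,fy=20,interpolation=2)
    for p in((-30,167),(30,167),(-30,123),(30,123),(-20,123),(20,123),(-20,60),(20,60)):
        q=(proj(cm,W(*p,57.5))+.5-[b[0],b[2]])*20;cv2.circle(im,tuple(int(v) for v in q),4,(255,0,0),-1)
    cv2.imwrite(f"pics/z{nm}.png",im[:,:,::-1])
a=cv2.imread("pics/zt.png");b=cv2.imread("pics/zs.png")
a=cv2.resize(a,None,fx=.5,fy=.5);b=cv2.resize(b,None,fx=.5,fy=.5)
h=max(a.shape[0],b.shape[0]);pad=lambda i:cv2.copyMakeBorder(i,0,h-i.shape[0],0,0,0)
cv2.imwrite("pics/zz.png",np.hstack([pad(a),pad(b)]))
```

```text
lead- [522.6  10.9  57.5] top crop [203. 180.] side crop [551. 186.]
lead+ [580.3  27.4  57.5] top crop [184. 123.] side crop [605. 167.]
back- [534.8 -31.4  57.5] top crop [246. 167.] side crop [575. 210.]
back+ [592.4 -14.9  57.5] top crop [228. 109.] side crop [629. 191.]
neck- [544.4 -28.7  57.5] top crop [243. 157.] side crop [584. 207.]
neck+ [582.8 -17.7  57.5] top crop [231. 119.] side crop [621. 194.]
neck-mid [561.7 -89.2  57.5] top crop [305. 138.] side crop [621. 243.]
```

View pics/zz.png

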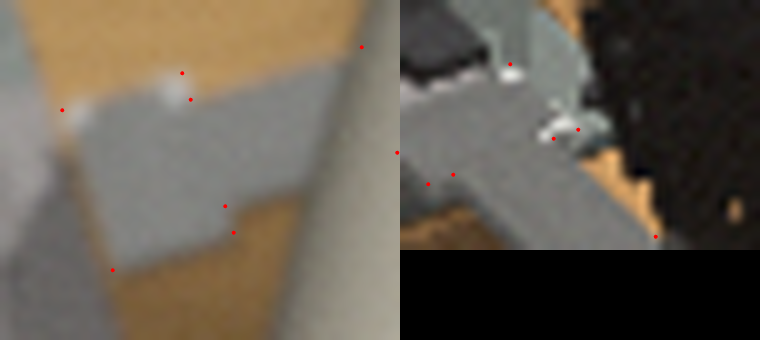

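The prediction matches to about 2 mm in y, which is consistent with the camera bias seen on the wheel. The head droops about 3 mm, leaving clearance both ways. I'll slide in above the die walls.

{"op": "servo_tool", "data": {
  "targets": [
    [[-0.45, 1.6, -0.7], 0, 1],
    [[-0.45, 1.6, 0], 0, 1],
    [[-0.45, 1.6, 0], 0, 1],
    [[-0.45, 1.6, 0], 0, 1],
    [[-0.45, 1.6, 0], 0, 1],
    [[-0.45, 1.6, 0], 0, 1],
    [[-0.45, 1.6, 0], 0, 1],
    [[-0.37, 1.34, 0], 0, 1]
  ]
}}

```text
time_s: 11.8
ee_pos: [561.8, -13.9, 135.3]
tcp_rot: [-0.439, 3.111, -0.0]
force: [-0.1, -0.0, -2.8]
grip_width: 0.083
grip_force: 78.4
```

{"op": "servo_tool", "data": {
  "targets": [
    [[0, 0, 0], 0, 1],
    [[0, 0, 0], 0, 1],
    [[0, 0, 0], 0, 1]
  ]
}}

```text
time_s: 12.1
ee_pos: [562.3, -15.7, 135.1]
tcp_rot: [-0.438, 3.111, -0.0]
force: [0.4, 0.5, -1.3]
grip_width: 0.079
grip_force: 78.3
```

```bash
python3 st.py
python3 - <<'E'
from workcell import imaging
import cv2,numpy as np,pickle
o=[]
for n,b in(("top",(195,275,155,225)),("side",(225,305,150,220))):
    d=imaging.read_camera(n);pickle.dump(d,open(n+"3.pkl","wb"));c=d["color"][:,:,::-1]
    o.append(cv2.resize(c[b[2]:b[3],b[0]:b[1]],None,fx=5,fy=5,interpolation=2))
cv2.imwrite("pics/b2.png",np.hstack(o))
E
```

```text
12.1 [562.3 -15.7 135.1] yang 106.0 z [ 0. -0. -1.] q [-0.03  0.12 -0.12  1.34 -0.   -0.31] F [ 0.4  0.5 -1.3] M [-0.11 -0.1  -0.02] 0.07868795437981999 78.34995746612549
```

View pics/b2.png

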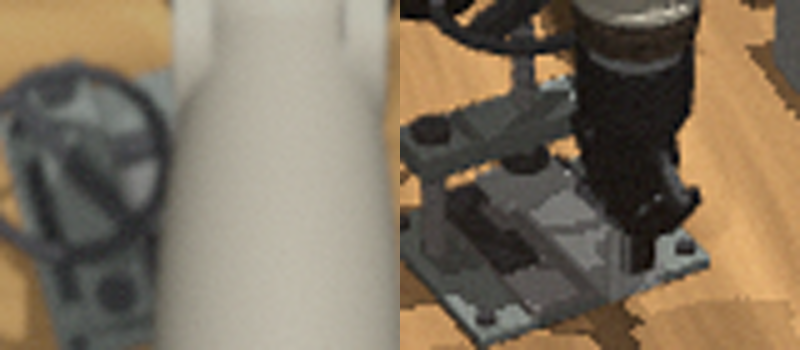

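The view is mostly blocked, but the side picture shows the neck centred between the dark walls (520,235). I'll lower in steps, watching the force.

{"op": "servo_tool", "data": {
  "targets": [
    [[0, 0, -0.4], 0, 1],
    [[0, 0, -0.4], 0, 1],
    [[0, 0, -0.3], 0, 1],
    [[0, 0, -0.2], 0, 1],
    [[0, 0, 0], 0, 1]
  ]
}}

```text
time_s: 12.7
ee_pos: [562.0, -15.5, 121.6]
tcp_rot: [0.438, -3.11, -0.0]
force: [-0.1, -0.1, -2.3]
grip_width: 0.08
grip_force: 78.4
```

{"op": "servo_tool", "data": {
  "targets": [
    [[0, 0, -0.2], 0, 1],
    [[0, 0, -0.2], 0, 1],
    [[0, 0, 0], 0, 1]
  ]
}}

```text
time_s: 13.0
ee_pos: [562.1, -15.5, 117.8]
tcp_rot: [0.439, -3.111, -0.0]
force: [0.4, 0.1, -2.5]
grip_width: 0.078
grip_force: 78.4
```

```bash
python3 st.py
```

```text
13.0 [562.1 -15.5 117.8] yang 106.0 z [-0.  0. -1.] q [-0.03  0.13 -0.14  1.3   0.   -0.31] F [ 0.4  0.1 -2.5] M [-0.18 -0.03  0.01] 0.07769343000373337 78.35192799568176
```

{"op": "servo_tool", "data": {
  "targets": [
    [[0, 0, -0.15], 0, 1],
    [[0, 0, -0.15], 0, 1],
    [[0, 0, 0], 0, 1]
  ]
}}

```text
time_s: 13.3
ee_pos: [562.1, -15.5, 114.8]
tcp_rot: [0.438, -3.111, -0.0]
force: [-0.4, 0.8, -2.9]
grip_width: 0.077
grip_force: 78.4
```

```bash
python3 st.py
```

```text
13.3 [562.1 -15.5 114.8] yang 106.0 z [-0.  0. -1.] q [-0.03  0.13 -0.15  1.3   0.   -0.31] F [-0.4  0.8 -2.9] M [-0.13  0.04 -0.03] 0.07679684569612473 78.3520245552063
```

{"op": "servo_tool", "data": {
  "targets": [
    [[0, 0, -0.1], 0, 1],
    [[0, 0, -0.1], 0, 1],
    [[0, 0, 0], 0, 1]
  ]
}}

```text
time_s: 13.6
ee_pos: [562.2, -15.5, 113.0]
tcp_rot: [0.438, -3.111, -0.0]
force: [0.1, 0.7, -3.0]
grip_width: 0.081
grip_force: 78.4
```

```bash
python3 st.py
```

```text
13.6 [562.2 -15.5 113. ] yang 106.0 z [-0.  0. -1.] q [-0.03  0.13 -0.15  1.29  0.   -0.31] F [ 0.1  0.7 -3. ] M [-0.12 -0.09  0.  ] 0.08095239955347301 78.37650775909424
```

{"op": "servo_tool", "data": {
  "targets": [
    [[0, 0, -0.1], 0, 1],
    [[0, 0, 0], 0, 1]
  ]
}}

```text
time_s: 13.8
ee_pos: [562.3, -15.5, 112.7]
tcp_rot: [-0.438, 3.11, -0.0]
force: [-1.1, 0.0, 3.3]
grip_width: 0.082
grip_force: 79.2
```

{"op": "servo_tool", "data": {
  "targets": [
    [[0, 0, -0.1], 0, 1],
    [[0, 0, 0], 0, 1]
  ]
}}

```text
time_s: 14.0
ee_pos: [562.4, -15.6, 112.6]
tcp_rot: [-0.438, 3.11, -0.0]
force: [-4.0, -2.2, 11.5]
grip_width: 0.08
grip_force: 80.4
```

```bash
python3 st.py
```

```text
14.0 [562.4 -15.6 112.6] yang 106.0 z [ 0.001 -0.    -1.   ] q [-0.03  0.13 -0.15  1.29 -0.   -0.31] F [-4.  -2.2 11.5] M [-0.03  1.    0.12] 0.0799418751428376 80.38592219352722
```

Contact came at TCP 112.6, which is 92.8 (bench) + 20: fully home on the floor. I'll release and retreat.

{"op": "servo_tool", "data": {
  "targets": [
    [[0, 0, 0.1], 0, 1],
    [[0, 0, 0], 0, -0.2],
    [[0, 0, 0], 0, -0.2],
    [[0, 0, 0], 0, -0.2],
    [[0, 0, 2], 0, -0.2],
    [[0, 0, 4], 0, -0.2],
    [[0, 0, 4], 0, -0.2],
    [[0, -3, 4], 0, -0.2]
  ]
}}

```text
time_s: 14.8
ee_pos: [562.1, -43.7, 253.5]
tcp_rot: [-0.443, 3.11, 0.001]
force: [1.4, -1.0, -0.1]
grip_width: 0.601
grip_force: 0.0
```

{"op": "servo_tool", "data": {
  "targets": [
    [[-1, -4, 2], 0, -0.2],
    [[-2, -4, 2], 0, -0.2],
    [[-2, -4, 0], 0, -0.2],
    [[-2, -4, 0], 0, -0.2],
    [[-2, -4, 0], 0, -0.2],
    [[-2, -4, 0], 0, -0.2],
    [[0, 0, 0], 0, -0.2]
  ]
}}

```text
time_s: 15.5
ee_pos: [450.1, -289.2, 291.9]
tcp_rot: [0.431, -3.111, 0.001]
force: [0.1, -0.5, -0.7]
grip_width: 0.599
grip_force: 0.0
```

```bash
python3 st.py
python3 - <<'E'
from workcell import imaging
from h import *
o=[]
c,sn=np.cos(np.radians(16)),np.sin(np.radians(16))
W=lambda x,y,z:np.array([521.8+c*x-sn*y,123.2+sn*x+c*y,z])
for n,b in(("top",(195,275,155,225)),("side",(225,305,130,225))):
    d=imaging.read_camera(n);m=d["color"][:,:,::-1]
    im=cv2.resize(m[b[2]:b[3],b[0]:b[1]],None,fx=5,fy=5,interpolation=2)
    for p in((-20,-141,75),(20,-141,75),(-20,-149,75),(20,-149,75),(-20,-60,28),(20,-60,28)):
        q=(proj(d,W(*p))+.5-[b[0],b[2]])*5;cv2.circle(im,tuple(int(v) for v in q),2,(0,0,255),-1)
    o.append(cv2.copyMakeBorder(im,0,475-im.shape[0],0,0,0))
cv2.imwrite("pics/f1.png",np.hstack(o))
E
```

```text
15.5 [ 450.1 -289.2  291.9] yang 105.8 z [-0.001 -0.001 -1.   ] q [-0.57  0.05  0.11  1.63 -0.   -0.85] F [ 0.1 -0.5 -0.7] M [ 0.09 -0.01  0.02] 0.5990049556006358 0.0
```

View pics/f1.png

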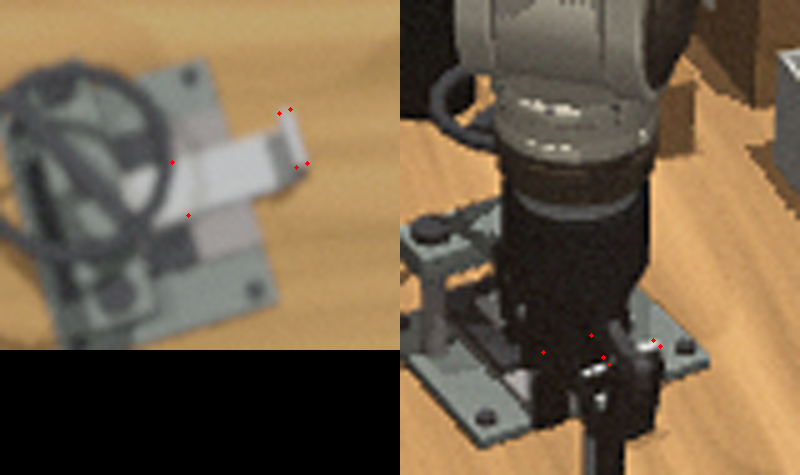

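The tab corners in the top view (280–307, 110–167) lie where predicted, and the blank sits flat in the die channel with the wheel up. The arm is clear.

```bash
python3 -c "
from workcell import finish_job
print(finish_job())"
```

```text
the job is handed in; nothing more can be done
None
```

The job is handed in at about 15.5 s: the wheel is wound anticlockwise to its top stop, the T-head bracket is seated flat in the die with its tab in front and released, and the arm is clear and touched nothing else on the bench.

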